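# Load the sample rod and hold the tweezers ready at their marked gap

### The job

Take the headed sample rod (the long one with the thick round head) out of the rack and drop it end-down into the narrow sample stand so that it stands on the bottom of the hole, and let it go. Then pick up the sprung tweezers by their grip pads, squeeze them until the tip gap is the 20 mm marked by the two lines on their gauge bar, and bring the tips straight above the sample's head, a few centimetres clear of it. Finish while holding them there, with the gap kept steady; do not put them down, and leave everything else where it is.

Things in the scene. Friction and masses are not known exactly. Their poses are not given: they have to be found in the camera images.
- sample: The sample rod: aluminium, 110 mm long, shaft 10 mm across with a chamfered foot, and a thicker round head 14 mm across on the top 16 mm; 20 to 40 g. Origin at the centre of its foot, z up along the rod. At the start it stands in one of the rack's three holes, foot 10 mm and head top 120 mm above the bench. The only rod with a head.
- sample_top (a point): Centre of the top of the sample rod's head, 110 mm above its foot. When the rod stands on the bottom of the stand's socket this point is 126 mm above the bench.
- rack: White rack block, fixed, 50 (x) x 160 (y) x 40 high, with three holes 12.5 mm wide and 30 mm deep in a row along its y axis at -50, 0 and +50 mm. Origin at the centre of its underside.
- plain_a: Plain headless aluminium rod, 10 mm across, 80 mm long, standing in another hole of the rack (top 90 mm above the bench). To be left alone. Origin at the centre of its foot.
- plain_b: Second plain headless rod, like plain_a.
- stand: Sample stand, fixed: steel foot plate 80 x 80 x 8 mm with a block 36 x 36 mm on it, top 50 mm above the bench, with one upright round hole in the middle. Origin at the centre of its underside.
- socket (a point): Centre of the mouth of the stand's hole, 50 mm above the bench. The hole is 12.5 mm wide with a 2 mm chamfer and 34 mm deep (bottom 16 mm above the bench).
- tweezers: Large sprung steel tweezers lying flat on the bench, 147 mm long, 65 to 95 g, centre of mass within 20 mm behind the pads. Origin at bench level midway between the grip pads; x points to the tips (at x = +55 mm), z up. A block at x = -75 mm carries two arms that swing in the flat plane.
- grip (a point): Midway between the two grip pads, 7 mm above the tweezers' underside. Pads: flat, ribbed, one on each arm's outer side, 28 mm long in x, 0 to 14 mm high. Width over the pads in y: 39 mm at rest, 30 mm at the marked gap (faces then parallel); 1 mm of width is 1.73 mm of tip gap. Each pad pushes back with 0 N at rest, 5.7 N at the marked gap.
- gauge (a point): Middle of the gauge bar: thin steel bar fixed to the tweezers, 52 mm wide (y), 6 mm long, at x = +35 mm, 11.5 to 13.5 mm above the underside, crossing over the arms, with two dark lines. With the inner edges of the arms under the lines the tip gap is 20 mm. A thin strip on the centre line joins it to the block.
- tip_mid (a point): Point midway between the tips, on the tweezers' centre line: x = +55, y = 0, z = 5.5 mm in the frame of the tweezers.
- tip_left (a point): Inner face of the left (+y) tip, 5.5 mm above the underside. The tip gap is the distance from here to tip_right: 36 mm at rest, 20 mm at the marked gap.
- tip_right (a point): Inner face of the right (-y) tip, likewise.
- prong_left (a joint): Angle by which the left arm of the tweezers is squeezed, rad: 0 at rest, 0.0615 at the marked gap, at most 0.12. Tip gap = 36 mm - 130 mm x (prong_left + prong_right). Spring 7 N m/rad.
- prong_right (a joint): The same for the right arm.
- dish: Bystander: shallow white dish, 90 mm across, 16 mm high; origin at the centre of its underside.
- jar: Bystander: closed amber jar, 48 mm across, 60 mm high; origin at the centre of its underside.
- slide_box: Bystander: flat blue closed box 100 x 180 x 34 mm; origin at the centre of its underside.
- spatula: Bystander: steel lab spatula (round bar with flat ends), 175 mm long, lying flat; origin at the middle of the tool.
- tape_dispenser: Bystander: grey tape dispenser 50 x 90 mm, about 71 mm high; origin at the centre of its underside.
- beaker: Bystander: empty glass beaker, 60 mm across, 70 mm high; origin at the centre of its underside.
Not all that is in view belongs to the job. What is meant by the tweezers is not brown or red, and is the smaller of those in its own colour.

How it is judged:
By the outcome, as a careful person would: the job done as asked, in the order asked, and still so for the second after the job is handed in, while the arm keeps its last pose, push and grip.
It also fails if it takes over 64 s, if anything falls off the work surface, if the arm or the gripper's body presses on something with over 40 N, if the wrist force passes 120 N, or if a joint passes its speed limit or range.

### The arm

A 6-joint arm with a two-finger parallel gripper is mounted at the origin on the work surface. World frame = base frame: x ahead of the robot, y to its left, z up, the work surface at z = 0. Lengths are in m, angles in rad, forces in N, time in s.
With the tool pointing down it reaches from about 0.425 to 0.925 m from the base axis. Payload 12.5 kg.
Tool frame: the origin (TCP) lies midway between the tips of the shut fingers; the grasp point (between the pads) lies 19 mm behind it; z points along the fingers, y is the line along which they close (so a half turn about z gives the same grasp; the last joint's range is limited). The gripper opens to 85 mm and grips with 20 to 120 N. Pads are 22 mm wide; open, the fingers measure 114 mm over their backs; the gripper's body (76 mm by 85 mm) begins 54 mm behind the grasp point. The pads swing forward as they close: fully open they stand 13 mm farther back than shut.
Start: joints at [-0.106, 0.491, 1.559, -0, 1.092, -0.106], TCP at [0.625, 0, 0.231] pointing down, gripper open.
Joint ranges: [-3.1, 3.1], [-0.84, 2.19], [0.05, 2.79], [-1.13, 4.28], [0.06, 2.93], [-2.69, 2.69]. Speed limits (rad/s): [2.22, 2.22, 2.79, 3.14, 3.14, 3.14].

### API

Orientations are given as a unit quaternion [w, x, y, z].
In Python, from cell import * gives the robot as it stands.
- The arm moves only by the shell command python3 -m creep 'ROWS' [FORCE]. ROWS is JSON, one flat list of numbers, 7 for each row, row after row: the shift along the world's x, y, z each as a share of 0.25 m, from -1 to 1, then the turn, a rotation vector about the world's x, y, z each as a share of 2 rad, from -1 to 1, then the opening, from -1 (shut) to 1 (fully open). A call has 1 to 10 rows; each row shifts and turns the commanded pose from where the row before left it; what a row does not reach is not made up. A row lasts 1/10 s, in which the tool goes at most 50 mm and 8.59 degrees, less where a joint would pass 70% of its speed; a pose out of reach is approached as far as the arm can. A call with a number of a shift or a turn outside -1 to 1 is refused whole. A call with a gripper value outside its range is refused whole. The fingers move at their own pace and stop on an object; FORCE is the grip in N (left out, the last holds). Time passes only in rows, so rows that do not move let the fingers close. It gives the time, the measured TCP pose, the force, the opening and the grip force at its end, in the units of the state.
- get_obs(): the state, without advancing time (a new reading comes with each control period).
- read_camera(name): name is "scene" or "side" or "wrist"; returns the picture (400x640x3 uint8, red, green, blue); there is no depth.
- camera_info(name): a dict with "camera_matrix" (3x3 intrinsics, pixels), "k1" (the pictures are not rectified: a ray, as slopes to the right and down, at radius r is drawn at 1 + k1 r^2 times it, then the intrinsics apply), "pose" (4x4, takes a point from camera to world coordinates); the wrist camera has in their place "tool_from_camera" (4x4, takes a point from camera to tool coordinates, whose origin is the TCP and whose axes are the flange's). Camera axes: x right, y up, looking along -z (the intrinsics and any distortion apply to the point x, -y, -z); pixel columns grow to the right and rows downward; lengths in m; the calibration is good to about 2 mm. A picture is of the moment at which its call begins: read the wrist's pose just before it. camera_info takes no time and is no camera call.
- sign_off(): hands the job in; it is judged then, once.
The state is a dict: "clock": time; "joint_pos": joint angles; "dq": joint speeds; "joint_efforts": joint torques, N m; "eef_pos": TCP position; "tool_rot": TCP orientation; "contact_force": force on the tool from outside, world axes, zero at the start; "torque": the same for the moment, N m; "gripper_width": finger opening in m; "gripper_force": force on a finger pad.
Only numpy, scipy, OpenCV 4.12 (cv2) and the standard library are available. Lean on these libraries where they do the work, as an engineer would, in place of code of your own. Each camera call takes 0.05 s, during which the arm holds its last target. There are 200 camera calls.

## Working session

There is one attempt and no reset: what is moved stays moved. The work goes in short steps, Python scripts to look and compute and a shell command to move; the robot and the scene stay as the last step left them, time stands still between calls to the robot, and variables do not carry over. Pictures are saved under pics/ and viewed, at most 10 in all, crops included, and the job is handed in when it is done.

```bash
ls; mkdir -p pics; cat > h.py <<'E'
from cell import *
import numpy as np, cv2
from scipy.spatial.transform import Rotation as R
def pose(name,obs=None):
    i=camera_info(name)
    if name!='wrist': return np.array(i['pose'])
    o=obs or get_obs(); T=np.eye(4); q=o['tool_rot']
    T[:3,:3]=R.from_quat([q[1],q[2],q[3],q[0]]).as_matrix(); T[:3,3]=o['eef_pos']
    return T@np.array(i['tool_from_camera'])
def ray(name,uv,P):
    i=camera_info(name); K=np.array(i['camera_matrix']); k=i['k1']
    uv=np.array(uv,float).reshape(-1,1,2)
    p=cv2.undistortPoints(uv,K,np.array([k,0,0,0.])).reshape(-1,2)
    d=np.c_[p[:,0],-p[:,1],-np.ones(len(p))]
    return P[:3,3],d@P[:3,:3].T
def onz(name,uv,z,P):
    o,d=ray(name,uv,P); return o+d*((z-o[2])/d[:,2])[:,None]
def proj(name,X,P):
    i=camera_info(name); K=np.array(i['camera_matrix']); k=i['k1']
    c=(np.atleast_2d(X)-P[:3,3])@P[:3,:3]; s=np.c_[c[:,0],-c[:,1]]/-c[:,2:]
    s=s*(1+k*(s**2).sum(1))[:,None]
    return s@K[:2,:2].T+K[:2,2]
def snap(name,fn):
    P=pose(name); im=read_camera(name); cv2.imwrite('pics/'+fn,im[:,:,::-1]); np.save('pics/'+fn+'.npy',P); return im,P
def load(fn): return cv2.imread('pics/'+fn),np.load('pics/'+fn+'.npy')
E
python3 - <<'E'
from h import *
a=[snap(n,f'{n}0.png')[0] for n in ('scene','side','wrist')]
for n in('scene','side'):
  i=camera_info(n);print(n,np.round(i['pose'],3).tolist(),i['k1'],i['camera_matrix'])
print(camera_info('wrist'))
o=get_obs();print(o)
E
```

```text
pics
scene [[-0.278, -0.737, 0.616, 1.503], [0.961, -0.217, 0.174, 0.217], [0.005, 0.64, 0.769, 1.352], [0.0, 0.0, 0.0, 1.0]] -0.0092118531437039 [[511.77884909   0.         317.17026247]
 [  0.         511.77884909 196.24625224]
 [  0.           0.           1.        ]]
side [[0.858, 0.289, -0.424, -0.145], [-0.513, 0.453, -0.729, -1.22], [-0.019, 0.843, 0.537, 0.945], [0.0, 0.0, 0.0, 1.0]] -0.009134148443407025 [[516.81252381   0.         326.13962642]
 [  0.         516.81252381 205.98628177]
 [  0.           0.           1.        ]]
{'camera_matrix': array([[338.4812239 ,   0.        , 316.94179932],
       [  0.        , 338.4812239 , 195.45415358],
       [  0.        ,   0.        ,   1.        ]]), 'k1': -0.027722112527459736, 'tool_from_camera': array([[-4.01073965e-04,  9.56499151e-01,  2.91734834e-01,
         7.50001902e-02],
       [ 9.99999787e-01,  5.33788652e-04, -3.75322037e-04,
         7.98613762e-04],
       [-5.14719954e-04,  2.91734621e-01, -9.56499161e-01,
        -1.42763015e-01],
       [ 0.00000000e+00,  0.00000000e+00,  0.00000000e+00,
         1.00000000e+00]])}
{'clock': 0.15, 'joint_pos': array([-1.05608472e-01,  4.91470639e-01,  1.55928032e+00,  2.63203990e-05,
        1.09167137e+00, -1.05606106e-01]), 'dq': array([-9.16227054e-04,  3.05179022e-05, -3.64078713e-03, -5.72813462e-04,
       -6.62436133e-05,  6.44888540e-04]), 'joint_efforts': array([ 2.22927323e-03, -6.18710160e+01, -2.61691117e+01, -6.12520193e-05,
        3.21192107e-03,  1.30420885e-04]), 'eef_pos': array([6.24860614e-01, 3.81974793e-05, 2.30841229e-01]), 'tool_rot': array([-3.29960726e-04,  7.07111850e-01,  7.07101590e-01, -2.51699191e-04]), 'contact_force': array([ 0.51401657,  1.48885962, -0.54701554]), 'torque': array([-0.00415467, -0.02911604, -0.0470136 ]), 'gripper_force': 0.0, 'gripper_width': 0.08529288388443244}
```

View pics/scene0.png

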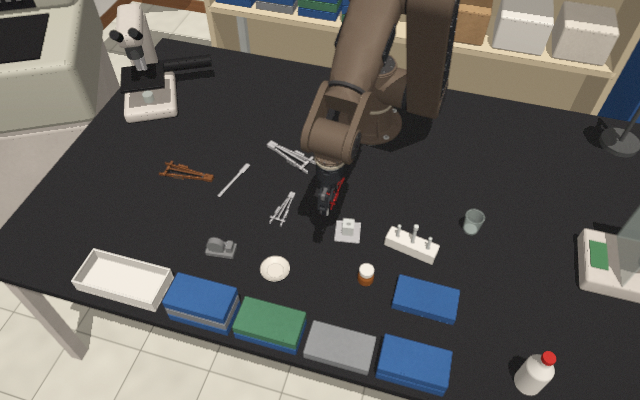

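View pics/side0.png

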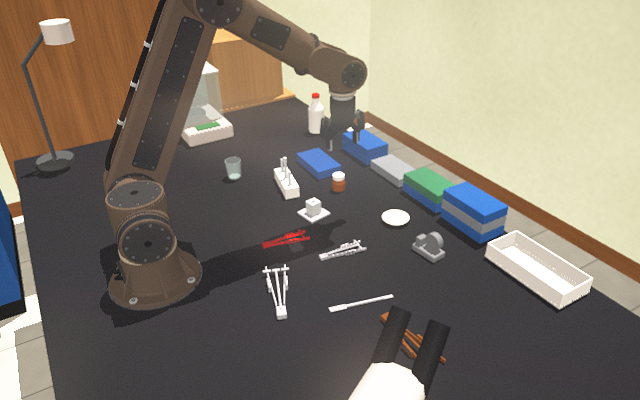

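Candidates, scene pixels: brown tweezers (187,172), red (337,193), large steel (290,156) and smaller steel (283,208). The smaller steel pair fits the description. The rack has rods at (399,231), (416,232) and (430,242), the middle one looking tallest. The stand is at (347,231). One close crop will check the choice.

```bash
python3 - <<'E'
from h import *
s,P=load('scene0.png'); d,Q=load('side0.png')
f=lambda im,x,y,w,h,k:cv2.resize(im[y:y+h,x:x+w],(w*k,h*k),interpolation=cv2.INTER_CUBIC)
a=f(s,255,130,200,140,4); b=np.hstack([f(d,255,145,80,75,5),f(d,310,230,80,50,5)[:375] if 0 else cv2.copyMakeBorder(f(d,310,230,80,40,5),0,175,0,0,0)])
cv2.imwrite('pics/c1.png',np.vstack([a[:,:800][:560]])[:560])
cv2.imwrite('pics/c2.png',b)
# rough lengths
for n,(p,q) in {'big':((270,144),(312,165)),'small':((293,194),(277,222))}.items():
  X=onz('scene',[p,q],0.006,P);print(n,X.round(3).tolist(),np.linalg.norm(X[0]-X[1]))
E
```

```text
big [[0.23, -0.328, 0.006], [0.289, -0.146, 0.006]] 0.19053410656483494
small [[0.438, -0.17, 0.006], [0.568, -0.184, 0.006]] 0.12983502218155343
```

View pics/c1.png

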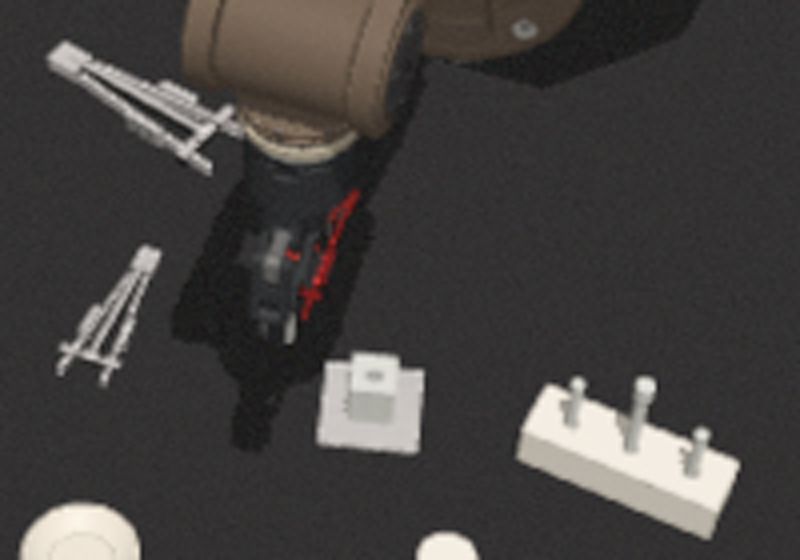

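View pics/c2.png

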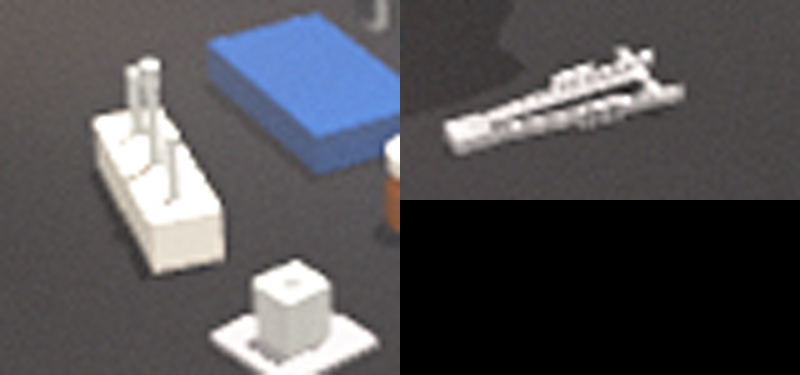

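The middle rack rod has the head: scene (416,225), side (285,157). The stand hole is at scene (349,224) and side (313,202). The smaller steel tweezers, about 150 mm long, run from a block at scene (292,194) to tips at (270,223) and (281,225).

```bash
python3 - <<'E'
from h import *
_,P=load('scene0.png'); _,Q=load('side0.png'); _,W=load('wrist0.png')
def tri(a,b):
  o1,d1=ray('scene',a,P);o2,d2=ray('side',b,Q);d1=d1[0];d2=d2[0]
  t=np.linalg.lstsq(np.c_[d1,-d2],o2-o1,rcond=None)[0];return (o1+d1*t[0]).round(4),(o2+d2*t[1]).round(4)
print('head',tri((416,225.5),(285,157.4)),onz('scene',(416,225.5),.12,P),onz('side',(285,157.4),.12,Q))
print('sock',tri((349,223.7),(313.2,201.6)),onz('scene',(349,223.7),.05,P),onz('side',(313.2,201.6),.05,Q))
print('plain',onz('scene',[(399.5,225.7),(430.5,238.5)],.09,P))
print('tw block,tips scene',onz('scene',[(292,194),(270.5,223),(280.75,225)],.006,P).round(3).tolist())
print('tw side',onz('side',[(310+465-400>0 and 310+65/5,230+132/5),(310+240/5,230+55/5),(310+280/5,230+92/5)],.006,Q).round(3).tolist())
E
```

```text
head (array([0.5437, 0.2537, 0.1222]), array([0.5476, 0.25  , 0.119 ])) [[0.54193419 0.25372099 0.12      ]] [[0.54680482 0.24821863 0.12      ]]
sock (array([0.5387, 0.0502, 0.048 ]), array([0.5427, 0.0463, 0.0455])) [[0.54018701 0.05046328 0.05      ]] [[0.53923313 0.0399892  0.05      ]]
plain [[0.53356252 0.20609002 0.09      ]
 [0.55459453 0.30429917 0.09      ]]
tw block,tips scene [[0.439, -0.174, 0.006], [0.577, -0.203, 0.006], [0.576, -0.168, 0.006]]
tw side [[0.447, -0.177, 0.006], [0.576, -0.169, 0.006], [0.575, -0.213, 0.006]]
```

View pics/wrist0.png

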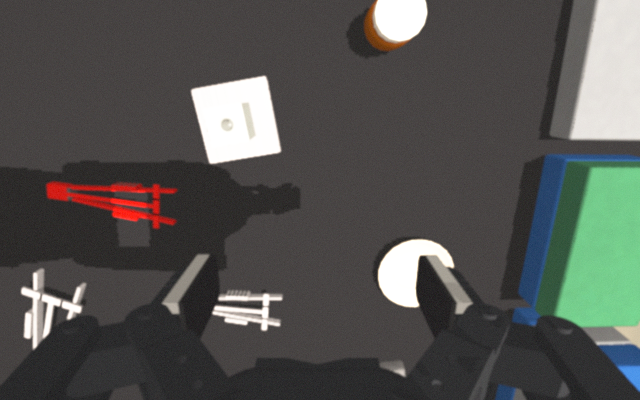

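The wrist view shows the stand hole at (227,125), the smaller steel tweezers with tips at (281,297) and (279,323), and the larger steel pair at lower left. I'll move above the sample and measure it close up.

```bash
python3 -m creep '[-0.032,0.1,0,0,0,-0.0105,1,-0.032,0.1,0,0,0,-0.0105,1,-0.032,0.1,0,0,0,-0.0105,1,-0.032,0.1,0,0,0,-0.0105,1,-0.032,0.1,0,0,0,-0.0105,1,-0.032,0.1,0,0,0,-0.0105,1,-0.032,0.1,0,0,0,-0.0105,1,-0.032,0.1,0,0,0,-0.0105,1,-0.032,0.1,0,0,0,-0.0105,1,-0.032,0.1,0,0,0,-0.0105,1]'
python3 -m creep '[0,0,0,0,0,0,1,0,0,0,0,0,0,1]' 
python3 - <<'E'
from h import *
_,W=load('wrist0.png');print('sock',onz('wrist',(227,125),.05,W))
im,P=snap('wrist','w1.png')
g=cv2.cvtColor(im,cv2.COLOR_RGB2GRAY)
print(proj('wrist',[[.545,.251,.12],[.545,.251,.104],[.545,.251,.04]],P).round(0).tolist())
E
```

```text
clock: 1.15
eef_pos: [0.5445, 0.251, 0.2311]
tool_rot: [-0.0, 0.778, 0.629, -0.0]
contact_force: [0.2, -0.2, -0.7]
gripper_width: 0.0854
gripper_force: 0.0
clock: 1.35
eef_pos: [0.5448, 0.2502, 0.2311]
tool_rot: [0.0, 0.777, 0.63, -0.0]
contact_force: [-0.3, -0.0, -1.1]
gripper_width: 0.0859
gripper_force: 0.0
sock [[0.540769   0.04584428 0.05      ]]
[[316.0, 192.0], [316.0, 186.0], [316.0, 169.0]]
```

View pics/w1.png

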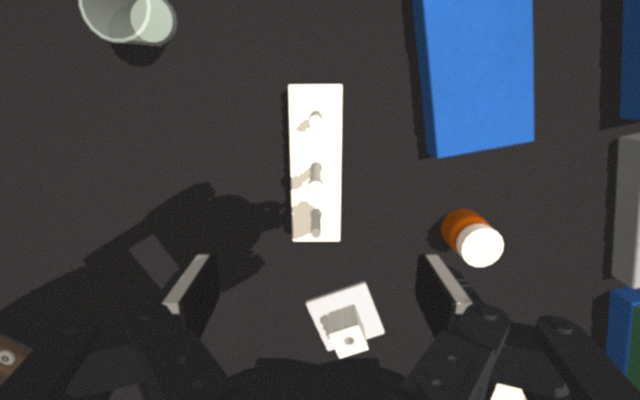

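The view shows the rack square to the fingers, with the head at (316,187) centred between them. I'll descend and grip the shaft below the head.

```bash
python3 -m creep '[0,0,-0.08,0,0,0,1,0,0,-0.08,0,0,0,1,0,0,-0.08,0,0,0,1,0,0,-0.08,0,0,0,1,0,0,-0.08,0,0,0,1,0,0,-0.08,0,0,0,1,0,0,-0.08,0,0,0,1,0,0,-0.08,0,0,0,1,0,0,0,0,0,0,1,0,0,0,0,0,0,1]' 
python3 -m creep '[0,0,0,0,0,0,-1,0,0,0,0,0,0,-1,0,0,0,0,0,0,-1,0,0,0,0,0,0,-1,0,0,0,0,0,0,-1,0,0,0,0,0,0,-1,0,0,0,0,0,0,-1,0,0,0,0,0,0,-1,0,0,0,0,0,0,-1,0,0,0,0,0,0,-1]' 25
python3 - <<'E'
from h import *
snap('wrist','w2.png')
E
```

```text
clock: 2.4
eef_pos: [0.5454, 0.2494, 0.0716]
tool_rot: [-0.0, 0.778, 0.629, -0.0]
contact_force: [0.5, -0.1, 0.8]
gripper_width: 0.0855
gripper_force: 0.0
clock: 3.4
eef_pos: [0.5451, 0.2501, 0.0715]
tool_rot: [0.0, 0.777, 0.629, 0.0]
contact_force: [0.6, -0.1, 3.0]
gripper_width: 0.0121
gripper_force: 24.3
```

View pics/w2.png

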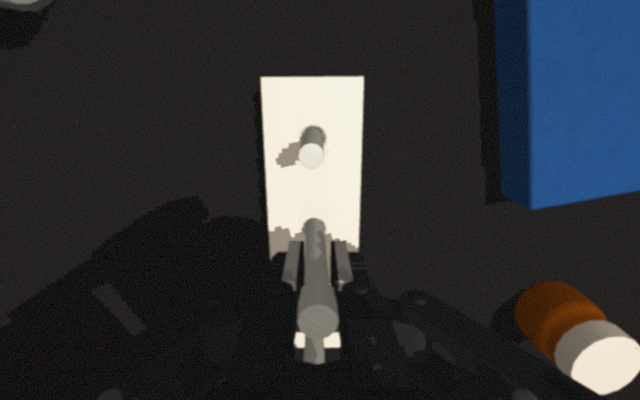

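The rod is held at the shaft, with the head top at about (318,319). Next I'll compute the rod axis relative to the tool and the shift to the socket.

```bash
python3 -m creep '[0,0,0.06,0,0,0,-1,0,0,0.06,0,0,0,-1,0,0,0.06,0,0,0,-1,0,0,0.06,0,0,0,-1,0,0,0.06,0,0,0,-1,0,0,0,0,0,0,-1,0,0,0,0,0,0,-1]'
python3 - <<'E'
from h import *
im,P=load('w2.png');X=onz('wrist',(318,319),.12,P);print('head',X)
o=get_obs();i=camera_info('wrist')
T=P@np.linalg.inv(np.array(i['tool_from_camera']));print('tool',T[:3,3],'off',(X[0]-T[:3,3])@T[:3,:3])
# head disc by threshold
im,P=snap('wrist','w3.png');g=cv2.cvtColor(im,cv2.COLOR_RGB2GRAY)
c=cv2.resize(im[270:370,260:380],None,fx=4,fy=4)[:,:,::-1]
s,Q=snap('scene','s3.png');d,D=snap('side','d3.png')
f=lambda im,x,y,w,h,k:cv2.resize(im[y:y+h,x:x+w,::-1],(w*k,h*k),interpolation=cv2.INTER_CUBIC)
cv2.imwrite('pics/c3.png',np.vstack([np.hstack([f(s,320,200,75,50,5),f(d,280,185,75,50,5)]),np.hstack([f(im,270,280,90,60,4),f(im,260,330,90,60,4)]).repeat(1,0)[:, :].copy() if 0 else cv2.copyMakeBorder(f(im,220,260,185,80,4),0,0,0,10,0)]))
E
```

```text
clock: 4.15
eef_pos: [0.5448, 0.2499, 0.1458]
tool_rot: [-0.0, 0.777, 0.629, -0.0]
contact_force: [0.6, -0.2, -1.0]
gripper_width: 0.012
gripper_force: 24.6
head [[0.54697795 0.25368275 0.12      ]]
tool [0.54514814 0.25005047 0.071475  ] off [ 0.00394327  0.00105368 -0.04852378]
```

View pics/c3.png

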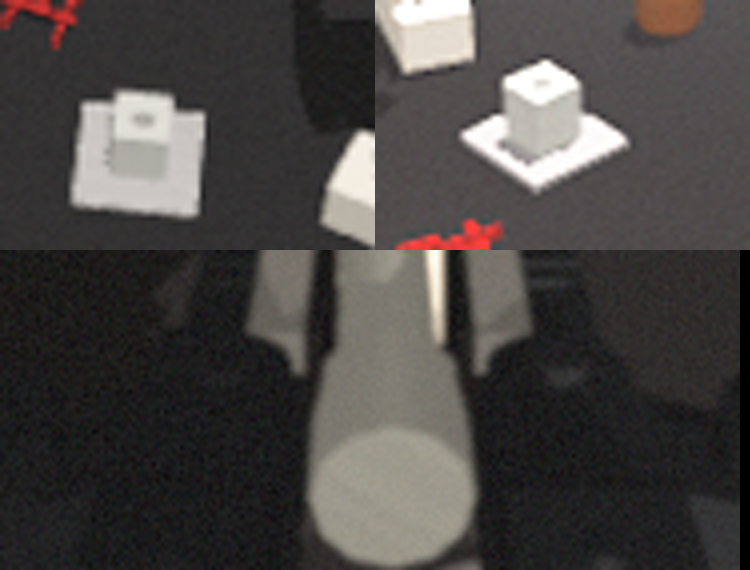

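The lifted rod hangs straight between the pads, head centre at (318,322). The stand hole is clear at scene (349,224) and the foot is still below the plain rods' tops. I'll raise further, carry the rod past the stand, and measure the socket with the wrist camera above it.

```bash
python3 -m creep '[0,0,0.06,0,0,0,-1,0,0,0.06,0,0,0,-1,0,0,0.04,0,0,0,-1]'
python3 -m creep '[0,-0.05,0,0,0,0,-1,0,-0.1,0,0,0,0,-1,0,-0.1,0,0,0,0,-1,0,-0.13,0,0,0,0,-1,0,-0.13,0,0,0,0,-1,0,-0.13,0,0,0,0,-1,0,-0.13,0,0,0,0,-1,0,-0.13,0,0,0,0,-1,0,-0.1,0,0,0,0,-1,0,-0.08,0,0,0,0,-1]'
python3 -m creep '[0,0,0,0,0,0,-1,0,0,0,0,0,0,-1,0,0,0,0,0,0,-1]'
python3 - <<'E'
from h import *
im,P=snap('wrist','w4.png');g=cv2.cvtColor(im,cv2.COLOR_RGB2GRAY)
u=proj('wrist',[[.5405,.047,.05]],P)[0];print('expect',u)
x,y=u.astype(int);h=45
c=g[y-h:y+h,x-h:x+h];b=cv2.GaussianBlur(c,(3,3),0)
# stand top: bright; hole: dark blob inside
cl=[]
for t in range(60,240,10):
  n,l,st,ce=cv2.connectedComponentsWithStats((b<t).astype(np.uint8))
  for k in range(1,n):
    if 40<st[k,4]<900 and st[k,0]>0 and st[k,1]>0 and st[k,0]+st[k,2]<2*h and st[k,1]+st[k,3]<2*h: print(t,st[k].tolist(),ce[k]+[x-h,y-h],onz('wrist',ce[k]+[x-h,y-h],.05,P)[0].round(4))
cv2.imwrite('pics/c4.png',cv2.resize(im[:,:,::-1][y-h:y+h,x-h:x+h],None,fx=5,fy=5,interpolation=cv2.INTER_NEAREST))
_,P2=load('w3.png');T=P2@np.linalg.inv(np.array(camera_info('wrist')['tool_from_camera']))
o=np.array(ray('wrist',(318.2,321.7),P2)[0]);X=onz('wrist',(318.2,321.7),T[2,3]+.0485,P2)[0];off=(X-T[:3,3])
print('tool',T[:3,3],'off world',off,'off tool',off@T[:3,:3]); print(get_obs()['eef_pos'])
E
```

```text
clock: 4.6
eef_pos: [0.545, 0.25, 0.1865]
tool_rot: [-0.0, 0.777, 0.629, -0.0]
contact_force: [0.1, -0.5, -0.4]
gripper_width: 0.0118
gripper_force: 24.6
clock: 5.6
eef_pos: [0.5442, -0.0222, 0.1854]
tool_rot: [-0.0, 0.778, 0.629, -0.0]
contact_force: [0.7, 0.2, -0.3]
gripper_width: 0.0119
gripper_force: 24.6
clock: 5.9
eef_pos: [0.5447, -0.0195, 0.186]
tool_rot: [-0.0, 0.777, 0.629, -0.0]
contact_force: [0.6, 0.3, -0.5]
gripper_width: 0.0119
gripper_force: 24.6
expect [293.54115409 106.80260548]
150 [13, 42, 17, 36, 149] [268.97315436 120.9261745 ] [0.5186 0.0404 0.05  ]
160 [13, 42, 18, 37, 198] [268.92929293 121.06565657] [0.5185 0.0403 0.05  ]
170 [12, 41, 19, 38, 228] [268.93859649 120.92105263] [0.5185 0.0404 0.05  ]
180 [12, 41, 20, 38, 266] [268.90601504 120.93233083] [0.5185 0.0404 0.05  ]
180 [39, 41, 12, 8, 55] [291.8        105.78181818] [0.5393 0.0481 0.05  ]
190 [12, 41, 20, 39, 282] [268.90425532 121.09219858] [0.5185 0.0403 0.05  ]
190 [39, 41, 13, 14, 132] [293.40151515 107.71969697] [0.5402 0.0463 0.05  ]
200 [11, 40, 22, 40, 311] [268.90996785 121.02572347] [0.5185 0.0403 0.05  ]
200 [38, 40, 15, 15, 166] [293.27710843 107.70481928] [0.5401 0.0464 0.05  ]
210 [38, 39, 15, 16, 191] [293.29842932 107.58115183] [0.5402 0.0465 0.05  ]
210 [11, 40, 22, 40, 337] [268.82492582 120.99109792] [0.5184 0.0403 0.05  ]
220 [38, 39, 16, 17, 215] [293.40930233 107.73953488] [0.5402 0.0463 0.05  ]
220 [11, 40, 22, 40, 373] [268.75871314 120.97050938] [0.5184 0.0404 0.05  ]
230 [10, 39, 24, 42, 414] [268.76570048 121.06038647] [0.5184 0.0403 0.05  ]
230 [37, 38, 17, 18, 239] [293.31380753 107.61087866] [0.5402 0.0464 0.05  ]
tool [0.5447842  0.24993575 0.14583237] off world [0.00170751 0.00257822 0.0485    ] off tool [ 0.00286889  0.00112083 -0.04850078]
[ 0.54482239 -0.01934514  0.18606637]
```

The socket is at (0.5402, 0.0464), in agreement across two wrist views. I'll move over it, lower to just above the mouth, and then enter slowly while watching the force.

```bash
python3 -m creep '[-0.006,0.053,0,0,0,0,-1,-0.006,0.07,0,0,0,0,-1,-0.006,0.07,0,0,0,0,-1,-0.006,0.06,0,0,0,0,-1,0,0,-0.07,0,0,0,-1,0,0,-0.08,0,0,0,-1,0,0,-0.08,0,0,0,-1,0,0,-0.05,0,0,0,-1,0,0,0,0,0,0,-1,0,0,0,0,0,0,-1]'
python3 -m creep '[0,0,-0.012,0,0,0,-1,0,0,-0.012,0,0,0,-1,0,0,-0.012,0,0,0,-1,0,0,-0.012,0,0,0,-1]'
python3 -m creep '[0,0,-0.012,0,0,0,-1,0,0,-0.012,0,0,0,-1,0,0,0,0,0,0,-1]'
```

```text
clock: 6.95
eef_pos: [0.5392, 0.0436, 0.1167]
tool_rot: [0.0, 0.777, 0.629, 0.0]
contact_force: [0.3, 0.2, 0.8]
gripper_width: 0.0121
gripper_force: 24.6
clock: 7.35
eef_pos: [0.539, 0.0432, 0.1043]
tool_rot: [0.0, 0.777, 0.629, 0.0]
contact_force: [-0.3, 0.3, -0.6]
gripper_width: 0.0124
gripper_force: 24.6
clock: 7.65
eef_pos: [0.5388, 0.0433, 0.0979]
tool_rot: [-0.0, 0.777, 0.629, -0.0]
contact_force: [-0.5, 0.7, -0.3]
gripper_width: 0.0119
gripper_force: 24.6
```

```bash
python3 -m creep '[0,0,-0.012,0,0,0,-1,0,0,-0.012,0,0,0,-1,0,0,-0.012,0,0,0,-1,0,0,-0.012,0,0,0,-1,0,0,-0.012,0,0,0,-1,0,0,0,0,0,0,-1,0,0,0,0,0,0,-1]'
python3 - <<'E'
from h import *
im,P=snap('wrist','w5.png')
T=P@np.linalg.inv(np.array(camera_info('wrist')['tool_from_camera']))
s,_=snap('scene','s5.png');d,_=snap('side','d5.png')
f=lambda im,x,y,w,h,k:cv2.resize(im[y:y+h,x:x+w,::-1],(w*k,h*k),interpolation=cv2.INTER_CUBIC)
cv2.imwrite('pics/c5.png',np.vstack([np.hstack([f(s,315,185,80,60,5),f(d,275,155,80,60,5)]),f(im,220,260,200,70,4)]))
E
```

```text
clock: 8.35
eef_pos: [0.539, 0.0433, 0.0833]
tool_rot: [0.0, 0.777, 0.629, -0.0]
contact_force: [0.5, -0.1, -0.2]
gripper_width: 0.0121
gripper_force: 24.6
```

View pics/c5.png

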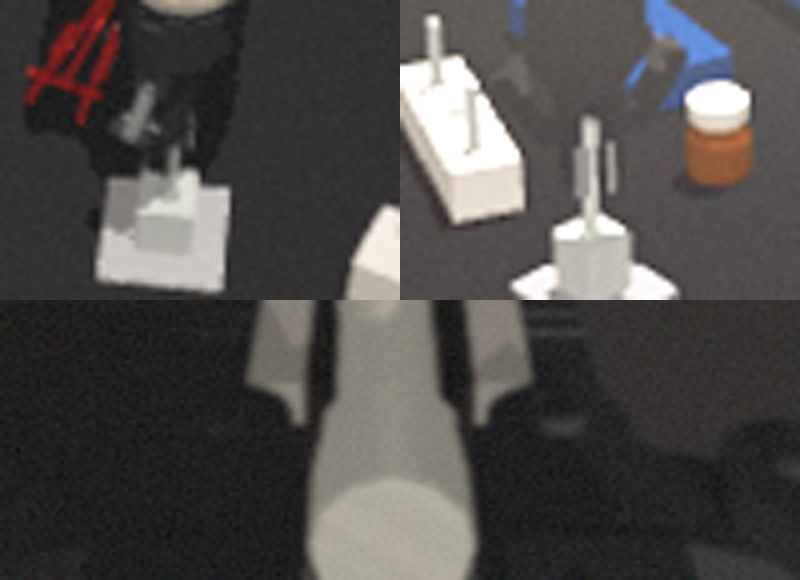

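The rod is in the hole, unslipped in the fingers (head still at (318,322)) and with no side load. I'll lower to just above the bottom, release and back away.

```bash
python3 -m creep '[0,0,-0.01,0,0,0,-1,0,0,-0.01,0,0,0,-1,0,0,0,0,0,0,-1,0,0,0,0,0,0,-1]'
python3 -m creep '[0,0,0,0,0,0,1,0,0,0,0,0,0,1,0,0,0,0,0,0,1,0,0,0,0,0,0,1,0,0,0,0,0,0,1,0,0,0,0,0,0,1,0,0,0,0,0,0,1]'
python3 -m creep '[0,0,0.04,0,0,0,1,0,0,0.08,0,0,0,1,0,0,0.1,0,0,0,1,0,0,0.1,0,0,0,1,0,0,0.1,0,0,0,1,0,0,0.1,0,0,0,1,0,0,0.1,0,0,0,1]'
python3 - <<'E'
from h import *
im,P=snap('wrist','w6.png')
s,Q=snap('scene','s6.png');d,D=snap('side','d6.png')
for n,p in(('scene',Q),('side',D),('wrist',P)): print(n,proj(n,[[.5402,.0464,.126],[.5402,.0464,.05]],p).round(1).tolist())
_,W=load('wrist0.png')
# tweezers in wrist0 : gauge right end etc
print('tw wrist0',onz('wrist',[(58+224,297),(280,323),(266,293),(266,330)],.006,W).round(4).tolist())
E
```

```text
clock: 8.9
eef_pos: [0.539, 0.0433, 0.0782]
tool_rot: [-0.0, 0.777, 0.629, -0.0]
contact_force: [-0.3, -0.4, -0.3]
gripper_width: 0.012
gripper_force: 24.6
clock: 9.6
eef_pos: [0.539, 0.0433, 0.0783]
tool_rot: [0.0, 0.777, 0.629, 0.0]
contact_force: [-0.8, 0.3, 0.5]
gripper_width: 0.0854
gripper_force: 0.0
clock: 10.3
eef_pos: [0.5388, 0.0433, 0.2352]
tool_rot: [0.0, 0.777, 0.629, 0.0]
contact_force: [-0.6, 0.6, -0.3]
gripper_width: 0.0856
gripper_force: 0.0
scene [[349.0, 208.5], [347.8, 223.4]]
side [[311.7, 180.5], [312.5, 200.6]]
wrist [[316.8, 189.3], [316.8, 168.2]]
tw wrist0 [[0.5816, -0.1701, 0.006], [0.5778, -0.2089, 0.006], [0.5618, -0.1644, 0.006], [0.5592, -0.2198, 0.006]]
```

```bash
python3 -m creep '[-0.005,-0.065,0,0,0,-0.052,1,-0.005,-0.065,0,0,0,-0.052,1,-0.005,-0.065,0,0,0,-0.052,1,-0.005,-0.065,0,0,0,-0.052,1,-0.005,-0.065,0,0,0,-0.052,1,-0.005,-0.065,0,0,0,-0.052,1,-0.005,-0.065,0,0,0,-0.052,1]'
python3 -m creep '[-0.004,-0.065,0,0,0,-0.052,1,-0.004,-0.065,0,0,0,-0.052,1,-0.004,-0.065,0,0,0,-0.052,1,-0.004,-0.065,0,0,0,-0.052,1,-0.004,-0.065,0,0,0,-0.052,1,-0.004,-0.065,0,0,0,-0.052,1,-0.004,-0.065,0,0,0,-0.052,1,0,0,0,0,0,0,1,0,0,0,0,0,0,1]'
python3 - <<'E'
from h import *
im,P=snap('wrist','w7.png');s,Q=snap('scene','s7.png')
g=cv2.cvtColor(im,cv2.COLOR_RGB2GRAY)
m=(g>110).astype(np.uint8)
n,l,st,ce=cv2.connectedComponentsWithStats(m)
for k in range(1,n):
  if st[k,4]>60: print(st[k].tolist(),ce[k].round(1))
print(proj('wrist',[[.523,-.183,.007],[.578,-.188,.007],[.448,-.176,.007]],P).round(0).tolist(),get_obs()['joint_pos'].round(2))
E
```

```text
clock: 11.15
eef_pos: [0.5297, -0.071, 0.2326]
tool_rot: [-0.0, 0.951, 0.309, -0.001]
contact_force: [0.3, -0.2, 0.1]
gripper_width: 0.0855
gripper_force: 0.0
clock: 12.05
eef_pos: [0.5229, -0.184, 0.2327]
tool_rot: [-0.0, 0.999, -0.047, -0.001]
contact_force: [0.0, 0.2, 1.1]
gripper_width: 0.0854
gripper_force: 0.0
[291, 109, 54, 131, 3148] [317.  169.4]
[0, 122, 162, 93, 7646] [ 91.6 172.6]
[472, 145, 60, 143, 1870] [501.2 219.9]
[565, 176, 75, 37, 1675] [603.1 196.4]
[162, 222, 71, 110, 2141] [199.5 274.7]
[425, 253, 48, 62, 1001] [449.9 282.9]
[295, 308, 133, 61, 3318] [356.8 342.8]
[117, 345, 20, 13, 150] [127.6 350.7]
[489, 345, 56, 39, 1287] [513.3 363.6]
[[317.0, 163.0], [317.0, 112.0], [317.0, 226.0]] [-0.46  0.39  1.73 -0.    1.02  1.21]
```

```bash
python3 - <<'E'
from h import *
im,P=load('w7.png');g=cv2.cvtColor(im,cv2.COLOR_BGR2GRAY)
for r in range(106,244,3):
  c=np.where(g[r,270:365]>110)[0]+270
  if len(c)==0: print(r,'-');continue
  s=np.split(c,np.where(np.diff(c)>1)[0]+1)
  print(r,[(int(a[0]),int(a[-1])) for a in s],(c[0]+c[-1])/2)
X=onz('wrist',[(317,109),(317,240)],.006,P);print(X)
E
```

```text
106 -
109 [(298, 301), (335, 336)] 317.0
112 [(296, 302), (333, 339)] 317.5
115 [(296, 302), (332, 339)] 317.5
118 [(297, 303), (332, 338)] 317.5
121 [(297, 303), (332, 337)] 317.0
124 [(297, 303), (331, 337)] 317.0
127 [(291, 344)] 317.5
130 [(291, 344)] 317.5
133 [(292, 343)] 317.5
136 [(299, 305), (314, 321), (330, 335)] 317.0
139 [(299, 305), (314, 321), (329, 335)] 317.0
142 [(299, 305), (314, 321), (329, 335)] 317.0
145 [(300, 306), (314, 321), (328, 335)] 317.5
148 [(298, 306), (314, 321), (328, 336)] 317.0
151 [(297, 307), (313, 321), (328, 338)] 317.5
154 [(297, 307), (314, 321), (327, 337)] 317.0
157 [(297, 307), (313, 320), (327, 337)] 317.0
160 [(297, 307), (313, 320), (327, 337)] 317.0
163 [(297, 308), (313, 321), (326, 337)] 317.0
166 [(298, 308), (313, 320), (326, 336)] 317.0
169 [(298, 309), (313, 320), (325, 336)] 317.0
172 [(298, 309), (313, 320), (325, 336)] 317.0
175 [(299, 309), (313, 320), (325, 335)] 317.0
178 [(304, 310), (313, 320), (324, 330)] 317.0
181 [(304, 310), (313, 320), (324, 330)] 317.0
184 [(304, 310), (313, 320), (323, 330)] 317.0
187 [(305, 311), (313, 320), (323, 329)] 317.0
190 [(305, 311), (313, 320), (323, 329)] 317.0
193 [(305, 311), (313, 320), (322, 328)] 316.5
196 [(306, 320), (322, 328)] 317.0
199 [(306, 328)] 317.0
202 [(306, 327)] 316.5
205 [(307, 327)] 317.0
208 [(307, 326)] 316.5
211 [(307, 326)] 316.5
214 [(307, 326)] 316.5
217 [(308, 325)] 316.5
220 [(308, 325)] 316.5
223 [(308, 325)] 316.5
226 [(308, 325)] 316.5
229 [(308, 325)] 316.5
232 [(308, 325)] 316.5
235 [(308, 325)] 316.5
238 [(310, 325)] 317.5
241 -
[[ 0.58084146 -0.1886139   0.006     ]
 [ 0.43016857 -0.17441739  0.006     ]]
```

```bash
python3 - <<'E'
from h import *
im,P=load('w7.png')
print(P.round(4).tolist()); 
c=cv2.resize(im[95:255,265:370],None,fx=4.5,fy=3.7,interpolation=cv2.INTER_CUBIC)
s,Q=load('s6.png');d,D=load('d6.png')
# sample head brightness columns: profile at head & above
for n,i,p in(('scene',s,Q),('side',d,D)):
  g=cv2.cvtColor(i,cv2.COLOR_BGR2GRAY)
  for z in(.135,.128,.122,.11,.09,.07):
    u=proj(n,[[.5402,.0464,z]],p)[0].round().astype(int); print(n,z,u,g[u[1],u[0]-6:u[0]+7].tolist())
E
```

```text
[[-0.0939, 0.9518, 0.2919, 0.5982], [-0.9956, -0.0893, -0.0289, -0.1907], [-0.0015, -0.2933, 0.956, 0.3754], [0.0, 0.0, 0.0, 1.0]]
scene 0.135 [349 207] [28, 28, 29, 29, 115, 195, 224, 226, 209, 91, 48, 51, 49]
scene 0.128 [349 208] [32, 29, 28, 32, 147, 213, 224, 225, 209, 132, 48, 52, 49]
scene 0.122 [349 209] [30, 33, 32, 42, 114, 185, 213, 215, 197, 106, 49, 54, 50]
scene 0.11 [349 212] [50, 51, 52, 50, 75, 134, 167, 158, 116, 48, 50, 50, 51]
scene 0.09 [348 216] [48, 48, 50, 48, 54, 101, 158, 172, 153, 61, 50, 48, 48]
scene 0.07 [348 220] [138, 195, 221, 221, 204, 147, 168, 178, 199, 222, 223, 213, 167]
side 0.135 [312 178] [87, 90, 89, 89, 90, 87, 84, 82, 76, 78, 83, 90, 94]
side 0.128 [312 180] [85, 84, 87, 122, 215, 254, 255, 241, 91, 83, 79, 74, 79]
side 0.122 [312 182] [84, 85, 82, 135, 234, 255, 254, 239, 130, 81, 84, 91, 87]
side 0.11 [312 185] [84, 87, 81, 103, 163, 208, 208, 185, 119, 80, 85, 89, 85]
side 0.09 [312 190] [83, 85, 84, 79, 113, 179, 211, 180, 90, 82, 83, 83, 85]
side 0.07 [312 195] [85, 82, 85, 80, 94, 162, 210, 191, 111, 76, 81, 81, 82]
```

```bash
python3 - <<'E'
from h import *
im,P=load('w7.png')
T=P@np.linalg.inv(np.array(camera_info('wrist')['tool_from_camera']));t=T[:3,3]
for n,r,z,dx in(('tip',108.5,.0055,55),('bar',130,.0135,35),('pad',161.8,.014,0),('rear',240,.006,-92)):
  X=onz('wrist',(317,r),z,P)[0];o=(X-t)@T[:3,:3];print(n,X.round(4),'toolxy mm',(o[:2]*1e3).round(1),'-> grip',round(o[0]*1e3-dx,1))
print(t,T[:3,0])
g=cv2.cvtColor(im,cv2.COLOR_BGR2GRAY);print(g[128:134,288:348].min(0).tolist())
E
```

```text
tip [ 0.5813 -0.1887  0.0055] toolxy mm [58.9 -0.7] -> grip 3.9
bar [ 0.5597 -0.1866  0.0135] toolxy mm [37.1 -0.7] -> grip 2.1
pad [ 0.5258 -0.1834  0.014 ] toolxy mm [ 3.1 -0.8] -> grip 3.1
rear [ 0.4302 -0.1744  0.006 ] toolxy mm [-93.   -0.8] -> grip -1.0
[ 0.52290182 -0.18403135  0.23269988] [ 0.99562286 -0.09345425 -0.00119037]
[102, 98, 99, 108, 123, 163, 190, 200, 195, 187, 191, 231, 255, 255, 255, 255, 238, 193, 184, 172, 146, 137, 183, 219, 230, 230, 242, 255, 255, 255, 255, 255, 255, 237, 228, 229, 217, 169, 140, 182, 221, 228, 234, 255, 255, 255, 255, 255, 237, 230, 233, 238, 238, 232, 188, 127, 100, 100, 99, 102]
```

The small tweezers are aligned with the tool: centre line at column 317, pads at rows 148–175, gauge bar at row 130. I'll shift 2.5 mm forward, preset the opening and descend.

```bash
python3 -m creep '[0.01,0,-0.05,0,0,0,0.3,0,0,-0.1,0,0,0,0.3,0,0,-0.12,0,0,0,0.3,0,0,-0.12,0,0,0,0.3,0,0,-0.12,0,0,0,0.3,0,0,-0.12,0,0,0,0.3,0,0,-0.12,0,0,0,0.3,0,0,-0.08,0,0,0,0.3,0,0,-0.05,0,0,0,0.3,0,0,0,0,0,0,0.3]' 20
python3 -m creep '[0,0,-0.012,0,0,0,0.3,0,0,-0.012,0,0,0,0.3,0,0,0,0,0,0,0.3,0,0,0,0,0,0,0.3]' 
python3 - <<'E'
from h import *
im,P=snap('wrist','w8.png');o=get_obs();print(o['eef_pos'],o['contact_force'],o['gripper_width'],o['joint_pos'].round(3))
E
```

```text
clock: 13.15
eef_pos: [0.5251, -0.1835, 0.0116]
tool_rot: [-0.001, 0.999, -0.047, -0.001]
contact_force: [-1.0, 0.8, 0.7]
gripper_width: 0.0551
gripper_force: 0.0
clock: 13.55
eef_pos: [0.526, -0.1843, 0.0079]
tool_rot: [0.0, 0.999, -0.048, 0.0]
contact_force: [-0.0, 0.3, 0.2]
gripper_width: 0.0554
gripper_force: 0.0
[ 0.52598579 -0.1843593   0.00782747] [-0.28524345  0.1347044   0.27731556] 0.05519237180652615 [-0.456  0.714  1.902 -0.     0.525  1.211]
```

```bash
python3 -m creep '[0,0,-0.009,0,0,0,0.1,0,0,-0.008,0,0,0,0,0,0,0,0,0,0,-0.06,0,0,0,0,0,0,-0.06,0,0,0,0,0,0,-0.06]' 20
python3 -m creep '[0,0,0,0,0,0,-0.12,0,0,0,0,0,0,-0.15,0,0,0,0,0,0,-0.18,0,0,0,0,0,0,-0.21,0,0,0,0,0,0,-0.21,0,0,0,0,0,0,-0.21]'
python3 - <<'E'
from h import *
im,P=snap('wrist','w9.png');o=get_obs();print(o['eef_pos'],o['contact_force'],o['gripper_width'],o['gripper_force'])
g=cv2.cvtColor(im,cv2.COLOR_RGB2GRAY)
print(proj('wrist',[P[:3,3]*0+[.5808,-.1893,.0055],[.561,-.1874,.0135],[.526,-.184,.01]],P).round(0).tolist())
for r in range(150,270,5):
  c=np.where(g[r,220:420]>90)[0]+220
  s=np.split(c,np.where(np.diff(c)>1)[0]+1) if len(c) else []
  print(r,[(int(a[0]),int(a[-1])) for a in s if len(a)>2])
E
```

```text
clock: 14.1
eef_pos: [0.5257, -0.1842, 0.003]
tool_rot: [0.0, 0.999, -0.048, -0.0]
contact_force: [0.3, 0.1, -0.4]
gripper_width: 0.04
gripper_force: 0.3
clock: 14.7
eef_pos: [0.526, -0.1843, 0.0034]
tool_rot: [0.0, 0.999, -0.048, 0.0]
contact_force: [-1.2, 0.3, 5.3]
gripper_width: 0.0339
gripper_force: 4.3
[ 0.52595784 -0.18434275  0.00336161] [0.01068135 0.25329444 5.42878285] 0.033779966751382555 4.3445925414562225
[[318.0, 143.0], [318.0, 195.0], [318.0, 267.0]]
150 [(220, 419)]
155 [(220, 288), (292, 358), (360, 419)]
160 [(220, 289), (292, 419)]
165 [(220, 289), (293, 419)]
170 [(220, 290), (293, 419)]
175 [(220, 290), (294, 419)]
180 [(220, 290), (295, 355), (357, 419)]
185 [(220, 291), (295, 419)]
190 [(220, 419)]
195 [(220, 294), (296, 338), (341, 419)]
200 [(220, 294), (296, 338), (340, 419)]
205 [(220, 294), (297, 338), (341, 419)]
210 [(220, 293), (298, 324), (329, 419)]
215 [(220, 294), (298, 324), (328, 419)]
220 [(220, 419)]
225 [(220, 323), (326, 419)]
230 [(220, 323), (326, 349), (352, 419)]
235 [(220, 323), (327, 419)]
240 [(220, 274), (278, 323), (327, 358), (360, 364), (374, 419)]
245 [(220, 323), (328, 419)]
250 [(220, 274), (276, 323), (328, 357), (360, 374), (383, 419)]
255 [(220, 249), (258, 273), (277, 298), (300, 323), (329, 357), (361, 376), (390, 419)]
260 [(220, 244), (256, 271), (277, 323), (325, 357), (363, 377), (395, 415)]
265 [(220, 233), (244, 270), (278, 298), (311, 323), (325, 357), (364, 390), (400, 410)]
```

```bash
python3 -m creep '[0,0,0,0,0,0,-0.23,0,0,0,0,0,0,-0.255,0,0,0,0,0,0,-0.255,0,0,0,0,0,0,-0.255]'
python3 -m creep '[0,0,0.008,0,0,0,-0.255,0,0,0.012,0,0,0,-0.255,0,0,0.02,0,0,0,-0.255,0,0,0.03,0,0,0,-0.255,0,0,0.05,0,0,0,-0.255,0,0,0.04,0,0,0,-0.255,0,0,0.02,0,0,0,-0.255,0,0,0,0,0,0,-0.255,0,0,0,0,0,0,-0.255]'
python3 - <<'E'
from h import *
im,P=snap('wrist','w10.png');o=get_obs();print(o['eef_pos'],o['contact_force'],o['gripper_width'],o['gripper_force'])
s,Q=snap('scene','s10.png');d,D=snap('side','d10.png')
g=cv2.cvtColor(im,cv2.COLOR_RGB2GRAY)
for r in list(range(130,205,5))+list(range(205,275,8)): 
  c=np.where(g[r,240:400]>150)[0]+240
  s_=np.split(c,np.where(np.diff(c)>1)[0]+1) if len(c) else []
  print(r,int(np.median(g[r,240:400])),[(int(a[0]),int(a[-1])) for a in s_ if len(a)>2])
E
```

```text
clock: 15.15
eef_pos: [0.526, -0.1844, 0.0034]
tool_rot: [0.0, 0.999, -0.048, 0.0]
contact_force: [-0.0, -0.6, 6.5]
gripper_width: 0.0322
gripper_force: 5.5
clock: 16.05
eef_pos: [0.5258, -0.1842, 0.0482]
tool_rot: [0.0, 0.999, -0.048, 0.0]
contact_force: [-0.2, 0.1, -0.4]
gripper_width: 0.0318
gripper_force: 4.0
[ 0.52569569 -0.18419965  0.04792205] [ 1.00380083  0.20194092 -0.30437742] 0.03175349803777751 4.033813253045082
130 104 []
135 104 []
140 104 []
145 104 []
150 104 []
155 104 []
160 104 [(277, 286), (348, 357)]
165 104 [(276, 286), (347, 358)]
170 105 [(275, 287), (346, 358)]
175 104 [(276, 288), (346, 358)]
180 104 [(276, 289), (345, 357)]
185 105 [(277, 289), (344, 356)]
190 104 [(278, 290), (343, 355)]
195 104 [(279, 291), (343, 354)]
200 104 [(280, 292), (342, 354)]
205 101 [(281, 292), (341, 353)]
213 255 [(248, 291), (295, 339), (343, 386)]
221 255 [(249, 292), (295, 338), (342, 385)]
229 105 [(281, 296), (311, 323), (337, 352)]
237 105 [(280, 297), (311, 323), (336, 353)]
245 135 [(265, 277), (280, 298), (311, 323), (335, 354), (357, 369)]
253 159 [(262, 275), (280, 300), (311, 322), (334, 354), (359, 372)]
261 158 [(259, 273), (281, 301), (312, 322), (333, 353), (361, 374)]
269 161 [(256, 270), (283, 302), (312, 322), (332, 352), (363, 377)]
```

```bash
python3 - <<'E'
from h import *
for fn in('w9.png','w10.png'):
  im,P=load(fn);g=cv2.cvtColor(im,cv2.COLOR_BGR2GRAY);th=190
  w=[(r,np.where(g[r,235:405]>th)[0]+235) for r in range(110,300)]
  bar=[r for r,c in w if (g[r,252:284]>th).mean()>.8 and (g[r,352:382]>th).mean()>.8]
  tip=[r for r,c in w if len(c)>8]
  print(fn,'bar',bar[0],bar[-1],'tip first row',tip[0], P[2,3].round(4))
  T=P@np.linalg.inv(np.array(camera_info('wrist')['tool_from_camera']))
  for r in (tip[0]+4,tip[0]+12,(bar[0]+bar[-1])//2):
    c=np.where(g[r,235:405]>th)[0]+235;s=np.split(c,np.where(np.diff(c)>1)[0]+1);print(r,[(int(a[0]),int(a[-1])) for a in s])
  # expected px for untilted tweezers with grip at tool x=0, tool z such that underside at world z0-3.4mm
  def tp(x,y,z,pitch=0): # tweezers frame, pitch>0 tips down about pads
    c,s=np.cos(pitch),np.sin(pitch);zz=z-.007
    return (T@np.array([x*c+zz*s+.0005,-y,.0034-.007-(zz*c-x*s),1]))[:3]
  for p in(0,3,6,9,12): 
    a=np.radians(p);u=proj('wrist',[tp(.055,.010,.009,a),tp(.055,-.010,.009,a),tp(.035,.026,.0135,a),tp(.035,-.026,.0135,a)],P).round(1).tolist();print(p,u)
E
```

```text
w9.png bar 189 205 tip first row 147 0.1462
151 [(277, 286), (348, 357)]
159 [(278, 287), (347, 356)]
197 [(253, 293), (297, 338), (341, 381)]
0 [[293.7, 143.5], [343.1, 143.5], [254.9, 194.0], [381.8, 194.0]]
3 [[294.2, 142.4], [342.6, 142.4], [255.7, 192.0], [381.1, 192.0]]
6 [[294.6, 141.7], [342.1, 141.7], [256.4, 190.3], [380.3, 190.3]]
9 [[295.0, 141.4], [341.6, 141.4], [257.1, 188.9], [379.5, 188.9]]
12 [[295.5, 141.5], [341.1, 141.5], [257.9, 187.7], [378.8, 187.7]]
w10.png bar 208 223 tip first row 157 0.191
161 [(277, 285), (348, 357)]
169 [(276, 286), (347, 358)]
215 [(248, 291), (295, 339), (343, 386)]
0 [[293.7, 143.5], [343.1, 143.5], [254.9, 194.0], [381.8, 194.0]]
3 [[294.2, 142.4], [342.6, 142.4], [255.7, 192.0], [381.1, 192.0]]
6 [[294.6, 141.7], [342.1, 141.7], [256.4, 190.3], [380.3, 190.3]]
9 [[295.0, 141.4], [341.6, 141.4], [257.1, 188.9], [379.5, 188.9]]
12 [[295.5, 141.5], [341.1, 141.5], [257.9, 187.7], [378.8, 187.7]]
```

Lifting showed the tweezers had pitched tips-up in the fingers: the gauge bar widened from 128 to 139 px. The centre of mass lies behind the pads and the pads weren't yet parallel. I'll set them flat again and re-grip further back, nearer the centre of mass.

```bash
python3 -m creep '[0,0,-0.03,0,0,0,-0.255,0,0,-0.04,0,0,0,-0.255,0,0,-0.04,0,0,0,-0.255,0,0,-0.03,0,0,0,-0.255,0,0,-0.02,0,0,0,-0.255,0,0,-0.01,0,0,0,-0.255,0,0,-0.008,0,0,0,-0.255,0,0,0,0,0,0,-0.255]'
python3 -m creep '[0,0,0,0,0,0,-0.1,0,0,0,0,0,0,0.05,0,0,0,0,0,0,0.15,0,0,0,0,0,0,0.15,-0.012,0.001,0,0,0,0,0.15,-0.02,0.002,0,0,0,0,0.15,0,0,0,0,0,0,0.15]'
python3 - <<'E'
from h import *
snap('wrist','w11.png');o=get_obs();print(o['eef_pos'],o['contact_force'],o['gripper_width'],o['gripper_force'])
im,P=load('w11.png');g=cv2.cvtColor(im,cv2.COLOR_BGR2GRAY)
T=P@np.linalg.inv(np.array(camera_info('wrist')['tool_from_camera']));th=190
bar=[r for r in range(110,300) if (g[r,258:284]>th).mean()>.8 and (g[r,352:378]>th).mean()>.8]
tip=[r for r in range(100,300) if (g[r,235:405]>th).sum()>8];print(bar[0],bar[-1],tip[0])
for r in(tip[0]+4,(bar[0]+bar[-1])//2):
    c=np.where(g[r,235:405]>th)[0]+235;s=np.split(c,np.where(np.diff(c)>1)[0]+1);print(r,[(int(a[0]),int(a[-1])) for a in s])
for n,r,z,dx in(('tip',tip[0],.0055,55),('bar',(bar[0]+bar[-1])/2,.0135,35)):
  X=onz('wrist',(317.5,r),z,P)[0];q=(X-T[:3,3])@T[:3,:3];print(n,(q[:2]*1e3).round(1),'grip',round(q[0]*1e3-dx,1))
E
```

```text
clock: 17.0
eef_pos: [0.5258, -0.1842, 0.0036]
tool_rot: [0.0, 0.999, -0.048, 0.0]
contact_force: [-0.5, 0.4, 0.6]
gripper_width: 0.0316
gripper_force: 4.0
clock: 17.7
eef_pos: [0.517, -0.1833, 0.0035]
tool_rot: [-0.0, 0.999, -0.048, -0.0]
contact_force: [-0.5, 0.9, 0.2]
gripper_width: 0.0492
gripper_force: 0.0
[ 0.51739605 -0.18344319  0.00360681] [ 0.81932232 -0.35390808  0.46170225] 0.049148273275081374 0.0
166 182 125
129 [(265, 274), (360, 369)]
174 [(252, 293), (297, 338), (342, 383)]
tip [62.5 -0.4] grip 7.5
bar [43.9 -0.4] grip 8.9
```

```bash
cat >> h.py <<'E'
def edges(g,r,lo=235,hi=405,lev=None):
    p=g[r-1:r+2,lo:hi].astype(float).mean(0); lev=lev or (np.percentile(p,10)+min(p.max(),255))/2
    i=np.where((p[:-1]-lev)*(p[1:]-lev)<0)[0]
    return (lo+i+(lev-p[i])/(p[i+1]-p[i])).round(1).tolist()
def gap(fn):
    im=cv2.imread('pics/'+fn);g=cv2.cvtColor(im,cv2.COLOR_BGR2GRAY)
    bar=[r for r in range(110,300) if (g[r,258:284]>190).mean()>.8 and (g[r,352:378]>190).mean()>.8]
    tip=[r for r in range(100,300) if (g[r,235:405]>190).sum()>8]
    print(fn,'bar',bar[0],bar[-1],'tip',tip[0])
    for r in(tip[0]+4,tip[0]+8,bar[0]-8,(bar[0]+bar[-1])//2,bar[-1]+8): print(' ',r,edges(g,r))
E
python3 -m creep '[0,0,-0.006,0,0,0,0.05,0,0,0,0,0,0,-0.06,0,0,0,0,0,0,-0.12,0,0,0,0,0,0,-0.18,0,0,0,0,0,0,-0.23,0,0,0,0,0,0,-0.255,0,0,0,0,0,0,-0.255,0,0,0,0,0,0,-0.255]'
python3 - <<'E'
from h import *
snap('wrist','w12.png');o=get_obs();print(o['eef_pos'],o['contact_force'],o['gripper_width'],o['gripper_force'])
gap('w11.png');gap('w12.png')
im,P=load('w12.png')
E
```

```text
clock: 18.55
eef_pos: [0.518, -0.1836, 0.0024]
tool_rot: [0.0, 0.999, -0.048, 0.0]
contact_force: [-0.8, 0.2, 4.8]
gripper_width: 0.032
gripper_force: 5.6
[ 0.51807717 -0.18361309  0.00241427] [0.10498186 0.13682045 4.94569367] 0.031777438622501784 5.6494878977537155
w11.png bar 166 182 tip 125
  129 [264.5, 274.7, 359.2, 370.1]
  133 [264.9, 275.2, 358.7, 369.7]
  158 [268.6, 278.7, 355.1, 365.9]
  174 [251.4, 293.3, 296.0, 338.6, 341.4, 383.4]
  190 [273.5, 283.3, 311.2, 323.4, 350.6, 361.2]
w12.png bar 171 187 tip 127
  131 [278.7, 288.7, 345.1, 355.1]
  135 [279.1, 288.8, 344.7, 355.0]
  163 [281.6, 291.3, 342.4, 352.3]
  179 [250.7, 292.8, 295.6, 338.4, 341.1, 383.3]
  195 [284.5, 293.9, 310.8, 323.2, 339.7, 349.3]
```

```bash
python3 -m creep '[0,0,0,0,0,0,-0.275,0,0,0,0,0,0,-0.294,0,0,0,0,0,0,-0.294,0,0,0,0,0,0,-0.294]'
python3 -m creep '[0,0,0.002,0,0,0,-0.294,0,0,0.003,0,0,0,-0.294,0,0,0.005,0,0,0,-0.294,0,0,0.008,0,0,0,-0.294,0,0,0.01,0,0,0,-0.294,0,0,0.01,0,0,0,-0.294,0,0,0.01,0,0,0,-0.294,0,0,0.008,0,0,0,-0.294,0,0,0,0,0,0,-0.294]'
python3 - <<'E'
from h import *
snap('wrist','w13.png');o=get_obs();print(o['eef_pos'],o['contact_force'],o['gripper_width'],o['gripper_force'])
gap('w12.png');gap('w13.png')
E
```

```text
clock: 19.0
eef_pos: [0.5181, -0.1836, 0.0025]
tool_rot: [0.0, 0.999, -0.048, 0.0]
contact_force: [-0.8, -0.3, 6.3]
gripper_width: 0.0305
gripper_force: 7.1
clock: 19.9
eef_pos: [0.5179, -0.1835, 0.0164]
tool_rot: [0.0, 0.999, -0.048, 0.0]
contact_force: [0.5, -0.2, -0.8]
gripper_width: 0.0304
gripper_force: 5.5
[ 0.51783945 -0.18350092  0.01625769] [ 0.70636746  0.01381765 -0.53020591] 0.02991381370168206 5.486066490411758
w12.png bar 171 187 tip 127
  131 [278.7, 288.7, 345.1, 355.1]
  135 [279.1, 288.8, 344.7, 355.0]
  163 [281.6, 291.3, 342.4, 352.3]
  179 [250.7, 292.8, 295.6, 338.4, 341.1, 383.3]
  195 [284.5, 293.9, 310.8, 323.2, 339.7, 349.3]
w13.png bar 171 187 tip 127
  131 [282.5, 292.2, 341.6, 351.6]
  135 [282.7, 292.5, 341.3, 351.4]
  163 [284.6, 294.5, 339.3, 349.1]
  179 [250.7, 292.9, 295.6, 338.4, 383.3]
  195 [287.2, 296.7, 310.7, 323.3, 337.0, 346.7]
```

The tweezers are now off the bench and not tilted. The gauge bar stays at rows 171–187, the arm inner edges at columns 295.6 and 338.2 sit under the lines at 294.3 and 339.8, and the force is 5.5 N. I'll lift and carry them to the sample.

```bash
python3 -m creep '[0,0,0.02,0,0,0,-0.294,0,0,0.04,0,0,0,-0.294,0,0,0.06,0,0,0,-0.294,0,0,0.08,0,0,0,-0.294,0,0,0.09,0,0,0,-0.294,0,0,0.09,0,0,0,-0.294,0,0,0.08,0,0,0,-0.294,0,0,0.06,0,0,0,-0.294,0,0,0.04,0,0,0,-0.294,0,0,0.028,0,0,0,-0.294]'
python3 -m creep '[-0.0085,0.02,0,0,0,0,-0.294,-0.0085,0.03,0,0,0,0,-0.294,-0.0085,0.04,0,0,0,0,-0.294,-0.0085,0.05,0,0,0,0,-0.294,-0.0085,0.06,0,0,0,0,-0.294,-0.0085,0.06,0,0,0,0,-0.294,-0.0085,0.06,0,0,0,0,-0.294,-0.0085,0.06,0,0,0,0,-0.294,-0.0085,0.06,0,0,0,0,-0.294,-0.0085,0.06,0,0,0,0,-0.294]'
python3 -m creep '[-0.0085,0.06,0,0,0,0,-0.294,-0.0085,0.06,0,0,0,0,-0.294,-0.0085,0.06,0,0,0,0,-0.294,-0.0085,0.06,0,0,0,0,-0.294,-0.0085,0.06,0,0,0,0,-0.294,-0.0085,0.05,0,0,0,0,-0.294,-0.0085,0.04,0,0,0,0,-0.294,-0.0085,0.03,0,0,0,0,-0.294,-0.0085,0.023,0,0,0,0,-0.294,0,0,0,0,0,0,-0.294]'
python3 -m creep '[0,0,0,0,0,0,-0.294,0,0,0,0,0,0,-0.294]'
python3 - <<'E'
from h import *
im,P=snap('wrist','w14.png');o=get_obs();print(o['eef_pos'],o['gripper_width'],o['gripper_force'])
gap('w14.png')
T=P@np.linalg.inv(np.array(camera_info('wrist')['tool_from_camera']))
print('head expected',proj('wrist',[[.5402,.0464,.126]],P).round(1))
X=onz('wrist',(317,127),T[2,3]+.0086,P)[0];print('tip end',X)
s,Q=snap('scene','s14.png');d,D=snap('side','d14.png')
f=lambda im,x,y,w,h,k:cv2.resize(im[y:y+h,x:x+w,::-1],(w*k,h*k),interpolation=cv2.INTER_CUBIC)
cv2.imwrite('pics/c14.png',np.vstack([np.hstack([f(s,310,170,80,60,5),f(d,270,140,80,60,5)]),f(im,220,90,200,75,4)]))
E
```

```text
clock: 20.95
eef_pos: [0.5178, -0.1835, 0.1642]
tool_rot: [0.0, 0.999, -0.048, 0.0]
contact_force: [-0.7, 0.6, -1.0]
gripper_width: 0.0303
gripper_force: 5.5
clock: 21.95
eef_pos: [0.4963, -0.0572, 0.1631]
tool_rot: [0.0, 0.999, -0.048, 0.0]
contact_force: [0.5, -0.6, 0.2]
gripper_width: 0.03
gripper_force: 5.5
clock: 22.95
eef_pos: [0.4771, 0.0528, 0.1631]
tool_rot: [0.0, 0.999, -0.047, -0.0]
contact_force: [1.0, 0.1, -0.5]
gripper_width: 0.0302
gripper_force: 5.5
clock: 23.15
eef_pos: [0.4775, 0.0519, 0.1631]
tool_rot: [0.0, 0.999, -0.048, 0.0]
contact_force: [0.3, 0.2, -1.7]
gripper_width: 0.0299
gripper_force: 5.5
[0.47749388 0.05192431 0.16305805] 0.030281816462271252 5.485490709543228
w14.png bar 173 185 tip 100
  104 [268.8, 315.5, 316.7, 317.2, 318.8, 364.9]
  108 [269.9, 365.7]
  165 [285.7, 293.4, 340.5, 348.2]
  179 [251.7, 292.1, 296.4, 337.5, 341.9, 382.4]
  193 [287.8, 295.4, 311.8, 322.4, 338.4, 346.1]
head expected [[317.2 117.3]]
tip end [0.53966089 0.04653934 0.17167697]
```

View pics/c14.png

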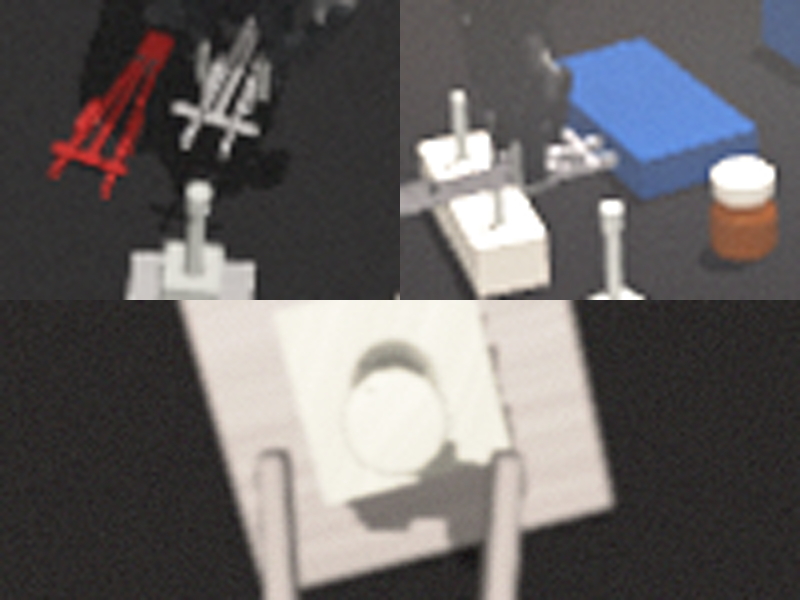

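The sample stands upright in the stand. The tips frame its head from above: head disc at wrist (318.5,120), tip ends at row 128, columns 288 and 347. I'll compute the residual offset and check that the grip is steady.

```bash
python3 - <<'E'
from h import *
im,P=load('w14.png');T=P@np.linalg.inv(np.array(camera_info('wrist')['tool_from_camera']))
H=onz('wrist',(318.5,120),.126,P)[0];t=onz('wrist',(317.4,127.7),T[2,3]+.0086,P)[0]
print('head',H,'tip',t,'delta mm',(H-t)*1e3)
# scene/side views: head top and tips mid
_,Q=load('s14.png');_,D=load('d14.png')
hs=(310+200/5,170+187/5);hd=(270+212/5,140+210/5)
print(onz('scene',hs,.126,Q),onz('side',hd,.126,D))
print('tips scene',onz('scene',[(310+185/5,170+145/5),(310+226/5,170+155/5)],T[2,3]+.0031,Q).mean(0))
g=cv2.cvtColor(im,cv2.COLOR_BGR2GRAY)
for r in(130,134,138):print(r,edges(g,r,lev=150))
E
```

```text
head [0.53876238 0.04587097 0.126     ] tip [0.53937703 0.04640956 0.17167693] delta mm [ -0.61464484  -0.53858377 -45.67693321]
[[0.53506361 0.04821611 0.126     ]] [[0.53728811 0.03675377 0.126     ]]
tips scene [0.53827324 0.05013182 0.16617693]
130 [276.7, 290.0, 291.9, 328.8, 332.8, 342.5, 343.6, 370.3]
134 [277.8, 290.8, 292.2, 324.9, 343.3, 371.1]
138 [279.0, 290.8, 292.5, 316.2, 342.9, 371.9]
```

```bash
python3 -m creep '[-0.004,-0.003,0,0,0,0,-0.294,0,0,0,0,0,0,-0.294,0,0,0,0,0,0,-0.294,0,0,0,0,0,0,-0.294,0,0,0,0,0,0,-0.294,0,0,0,0,0,0,-0.294]'
python3 - <<'E'
from h import *
snap('wrist','w15.png');gap('w15.png');o=get_obs();print(o['eef_pos'],o['gripper_width'],o['gripper_force'])
print(sign_off())
E
```

```text
clock: 23.9
eef_pos: [0.4764, 0.0515, 0.1631]
tool_rot: [0.0, 0.999, -0.048, 0.0]
contact_force: [0.5, -0.1, -0.6]
gripper_width: 0.0302
gripper_force: 5.5
w15.png bar 173 185 tip 100
  104 [268.6, 364.7]
  108 [269.8, 365.5]
  165 [285.6, 293.4, 340.4, 348.3]
  179 [251.7, 292.1, 296.4, 337.5, 342.0, 382.4]
  193 [287.9, 295.3, 311.8, 322.4, 338.4, 346.1]
[0.47638871 0.05155009 0.1630532 ] 0.030096430875424726 5.4847560077905655
the job is handed in; nothing more can be done
None
```

I handed the job in at about 24 s: the headed rod stands released in the stand, and the tweezers are held about 4 cm above its head at the 20 mm mark, with the gap steady to within 0.1 px between the last two pictures; the first tweezer lift tipped in the fingers, so I set them down and re-gripped further back.

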